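# Fill the drawing-class supply station

### The arm

A 6-joint arm with a two-finger parallel gripper is mounted at the origin on a cart in front of the work surface, level with it; the furniture and walls round the work are solid. World frame = base frame: x ahead of the robot, y to its left, z up, the work surface at z = 0. Lengths are in m, angles in rad, forces in N, time in s.
With the tool pointing down it reaches from about 0.375 to 0.9 m from the base axis. Payload 3.1 kg.
Tool frame: the origin (TCP) lies on the front face of the gripper's body, between the roots of the fingers; the fingertips stand 73 mm ahead of it and the grasp point (between the pads) lies 54 mm ahead of it (manip.tips_ahead is the distance from the TCP to the fingertips, in m); z points along the fingers, y is the line along which they close (so a half turn about z gives the same grasp; the last joint's range is limited). The gripper opens to 85 mm and grips with 20 to 120 N. Pads are 22 mm wide; open, the fingers measure 114 mm over their backs; the gripper's body (76 mm by 85 mm) begins 54 mm behind the grasp point. The pads swing forward as they close: fully open they stand 13 mm farther back than shut.
Start: joints at [0.932, 0.527, 1.433, -0, 1.181, -0.178], TCP at [0.277, 0.56, 0.304] pointing down, gripper open.
Joint ranges: [-3.08, 3.08], [-0.75, 2.2], [0.22, 2.44], [-1.43, 4.57], [0, 2.65], [-2.85, 2.85]. Speed limits (rad/s): [2.79, 2.79, 3.14, 3.14, 3.14, 3.14].

### API

Orientations are given as a unit quaternion [x, y, z, w].
In Python, from station import sense, eyes, workorder, manip gives the robot as it stands.
- The arm moves only by the shell command python3 -m inch 'ROWS' [OPENING] [FORCE]. ROWS is JSON, a list of rows, each an object of numbers: "dx", "dy", "dz": the shift along the tool's x, y, z in cm; "wx", "wy", "wz": the turn, a rotation vector about the tool's x, y, z in degrees. In form: [{"dx": .., "dy": .., "dz": .., "wx": .., "wy": .., "wz": ..}, ...]. A call has 1 to 10 rows; each row shifts and turns the commanded pose from where the row before left it, along the tool's axes as they then stand; what a row does not reach is not made up. A row lasts 1/8 s, in which the tool goes at most 62.5 mm and 10.7 degrees, less where a joint would pass 70% of its speed; a pose out of reach is approached as far as the arm can. A call with a gripper value outside its range is refused whole. OPENING is the opening, from 0 (shut) to 1 (fully open), set as the call begins (- or left out, the last holds). The fingers move at their own pace and stop on an object; FORCE is the grip in N (left out, the last holds). Time passes only in rows, so rows that do not move let the fingers close. It gives the time, the measured TCP pose, the force, the opening and the grip force at its end, in the units of the state.
- sense(): the state, without advancing time (a new reading comes with each control period).
- eyes.snapshot(name): name is "side" or "top" or "wrist"; returns the picture (480x640x3 uint8, red, green, blue); there is no depth.
- eyes.camera_params(name): a dict with "fx", "fy", "cx", "cy" (pixels), "rvec" (rotation vector, rad) and "tvec" (3), from world to camera coordinates, as OpenCV has them. Camera axes: x right, y down, z forward; pixel columns grow to the right and rows downward; lengths in m; the calibration is good to about 2 mm. A picture is of the moment at which its call begins: read the wrist's pose just before it. camera_params takes no time and is no camera call; for the wrist camera it gives the pose at the moment of the call.
- workorder.sign_off(): hands the job in; it is judged then, once.
The state is a dict: "t": time; "q": joint angles; "qd": joint speeds; "tau": joint torques, N m; "tcp_pos": TCP position; "tool_rot": TCP orientation; "force": force on the tool from outside, world axes, zero at the start; "ft_torque": the same for the moment, N m; "finger_gap": opening from 0.0 (shut) to 1.0 (fully open); "gripper_force": force on a finger pad.
Only numpy, scipy, OpenCV 4.12 (cv2) and the standard library are available. Lean on these libraries where they do the work, as an engineer would, in place of code of your own. Each camera call takes 0.05 s, during which the arm holds its last target. There are 200 camera calls.

### The job

Stock the supply station for the drawing class. Slide every flat charcoal box that lies on the table end first into a sleeve of its own in the stepped plywood rack, fully home against the stop, and empty all the pigment jars out of the heavy grey tub into the catch bay in front of it. Do not lift the tub: take it by the bar at its back, rock it forward on its front base edge until the jars slide out, then rock it back so that it stands level on its deck.

Things in the scene. Friction and masses are not known exactly. Their poses are not given: they have to be found in the camera images.
- tub: Grey enamelled steel tub, 152 mm wide, 100 mm high, about 2 kg: too heavy to lift. Weighted at the back of its base: let go at any tilt up to 1.2 rad, it falls back level. Front wall flares 45 degrees; rim tip 84 mm ahead of and 100 mm above the origin; inside slippery. Origin on its underside, at the front base edge. x: pouring direction, z: up when level.
- tub_edge (a point): Middle of the tub's front base edge (8 mm behind the tub's origin), about which it rocks: a 16 mm round rod under it, axis 8 mm above this point, lies with its ends in two notches of the deck. Rocked forward by 1.25 to 1.35 rad, the jars slide out. At 1.3 rad the rim tip is about 40 mm above the bay floor. Same axes as the tub.
- tub_bar (a point): Middle of the tub's bar handle, a level steel bar along y, 12 mm thick, 98 mm clear between its arms, 44 mm clear of the back wall; 167 mm behind (-x) and 85 mm above point tub_edge. Fingers can take it from above, closing across x; it turns between them, so the tool can stay pointing down as the tub rocks. Rocking takes 8 to 14 N. Axes of the tub.
- stand: Fixed plywood stand: deck 100 mm high for the tub (x -186 to 2 mm, 188 mm wide) and in front of it the open catch bay. Origin on the table, below the tub's origin; x: pouring direction. Bay inside: x 0 to 237 mm, y -91 to 91 mm, floor 6 mm above the table, side walls 85 mm, end wall 100 mm high.
- rack: Fixed stepped plywood rack of three flat sleeves, one above the other like stairs: each next one is 30 mm higher and its mouth 40 mm farther back. 56 mm wide, 152 mm deep, 94 mm high. Origin on the table below the lowest mouth; x points into the sleeves, z up.
- jar_0_center (a point): Centre of a small black pigment jar with a grey screw lid, 44 mm across, about 68 mm tall, 60 g; z along its axis. Starts standing in the tub. Three or four of the four jars are present.
- jar_1_center (a point): Centre of a small black pigment jar with a grey screw lid, 44 mm across, about 68 mm tall, 60 g; z along its axis. Starts standing in the tub. Three or four of the four jars are present.
- jar_2_center (a point): Centre of a small black pigment jar with a grey screw lid, 44 mm across, about 68 mm tall, 60 g; z along its axis. Starts standing in the tub. Three or four of the four jars are present.
- jar_3_center (a point): Centre of a small black pigment jar with a grey screw lid, 44 mm across, about 68 mm tall, 60 g; z along its axis. Starts standing in the tub. Three or four of the four jars are present.
- box_0_center (a point): Centre of a flat, rigid card box of charcoal, grey with a cream label, 110 x 45 x 22 mm (x along its length, z up), 50 g, lying flat on the table left of the rack. Both ends are alike. Two or three of the three boxes are present.
- box_1_center (a point): Centre of a flat, rigid card box of charcoal, grey with a cream label, 110 x 45 x 22 mm (x along its length, z up), 50 g, lying flat on the table left of the rack. Both ends are alike. Two or three of the three boxes are present.
- box_2_center (a point): Centre of a flat, rigid card box of charcoal, grey with a cream label, 110 x 45 x 22 mm (x along its length, z up), 50 g, lying flat on the table left of the rack. Both ends are alike. Two or three of the three boxes are present.
- sleeve_0 (a point): Middle of the floor of the lowest sleeve, at its mouth; x points in, z up. Inside 48 mm wide, 26 mm high, 68 mm deep to the stop; flared side lips reach 10 mm out of the mouth and guide a box in. A box fully home, lying flat, has its centre 13 mm inside the mouth and stands 42 mm out. Roof 4 mm thick. Floor 4 mm above the table.
- sleeve_1 (a point): Middle of the floor of the middle sleeve, at its mouth; x points in, z up. Inside 48 mm wide, 26 mm high, 68 mm deep to the stop; flared side lips reach 10 mm out of the mouth and guide a box in. A box fully home, lying flat, has its centre 13 mm inside the mouth and stands 42 mm out. Roof 4 mm thick. Floor 34 mm above the table.
- sleeve_2 (a point): Middle of the floor of the top sleeve, at its mouth; x points in, z up. Inside 48 mm wide, 26 mm high, 68 mm deep to the stop; flared side lips reach 10 mm out of the mouth and guide a box in. A box fully home, lying flat, has its centre 13 mm inside the mouth and stands 42 mm out. Roof 4 mm thick. Floor 64 mm above the table.
There are look-alikes about, which are no part of the job. Leave any orange, red or turquoise look-alike of the part that bears jar_3_center alone.

How it is judged:
By the outcome, as a careful person would: the job done as asked, in the order asked, and still so for the second after the job is handed in, with the robot touching nothing.
Of jar_0, jar_1, jar_2, jar_3 only 3 to 4 are there at a start; the rules pass over those that are not, and their reading is None.
Of box_0, box_1, box_2 only 2 to 3 are there at a start; the rules pass over those that are not, and their reading is None.
At some moment in a run one of box_0, box_1, box_2 may be knocked a few centimetres aside while the robot is not near it.
Once in a run the grip may slacken for a moment while it holds something.
It also fails if it takes over 200 s, if anything falls off the work surface, if the arm or the gripper's body presses on something with over 40 N, if the wrist force passes 120 N, or if a joint passes its speed limit or range.

## Working session

There is one attempt and no reset: what is moved stays moved. The work goes in short steps, Python scripts to look and compute and a shell command to move; the robot and the scene stay as the last step left them, time stands still between calls to the robot, and variables do not carry over. Pictures are saved under pics/ and viewed, at most 14 in all, crops included, and the job is handed in when it is done.

```bash
ls; mkdir -p pics
python3 - <<'E'
from station import sense, eyes, workorder, manip
import cv2
s=sense();print(s)
for n in("side","top","wrist"):
    im=eyes.snapshot(n);cv2.imwrite(f"pics/{n}0.png",im[:,:,::-1]);print(n,eyes.camera_params(n))
E
```

```text
pics
{'t': 0.0, 'q': array([ 9.32457808e-01,  5.28505570e-01,  1.43388328e+00,  1.41484572e-05,
        1.18140278e+00, -1.78529856e-01]), 'qd': array([-4.32537341e-04,  8.16012495e-04, -5.89304872e-05, -6.44947048e-04,
       -9.58435993e-04, -8.15165848e-04]), 'tau': array([-2.53210999e-07, -4.42359817e+01, -1.78021163e+01, -3.18624980e-04,
        8.47757474e-03,  1.12641357e-05]), 'tcp_pos': array([0.27701459, 0.55964258, 0.30291529]), 'tool_rot': array([ 2.27886857e-01,  9.73686999e-01, -1.00644774e-03, -4.42689275e-04]), 'force': array([0.53987977, 0.0153428 , 1.32500355]), 'ft_torque': array([-0.00945893, -0.00825636,  0.0137749 ]), 'gripper_force': 0.0, 'finger_gap': 0.9996615299605998}
side {'fx': 442.4186451168631, 'fy': 442.4186451168631, 'cx': 321.0453774825622, 'cy': 244.38979045619618, 'rvec': array([ 1.02438421,  2.69475237, -0.68797889]), 'tvec': array([ 0.31725488, -0.28512503,  1.44092756])}
top {'fx': 474.4632815162897, 'fy': 474.4632815162897, 'cx': 317.01401739041336, 'cy': 235.41438096872065, 'rvec': array([ 2.10832693, -2.15615616,  0.19441199]), 'tvec': array([0.07826065, 0.51713652, 0.98866423])}
wrist {'fx': 392.76765341389694, 'fy': 392.76765341389694, 'cx': 316.3915367219374, 'cy': 241.40504750300707, 'rvec': array([-2.44557255, -1.51739664, -0.22753079]), 'tvec': array([-0.6247206 , -0.03742821,  0.37970439])}
```

View pics/top0.png

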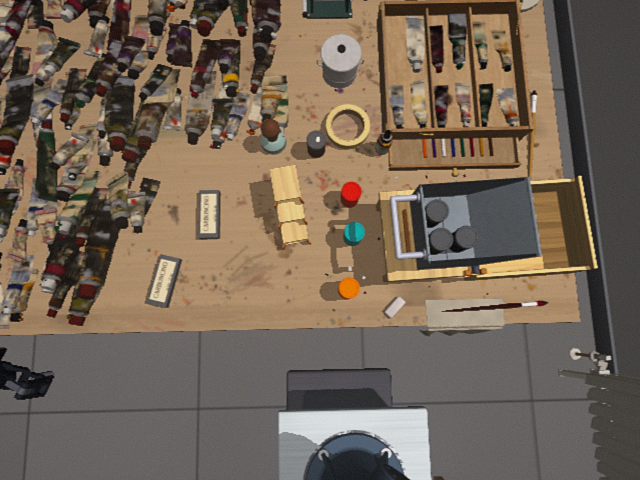

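View pics/side0.png

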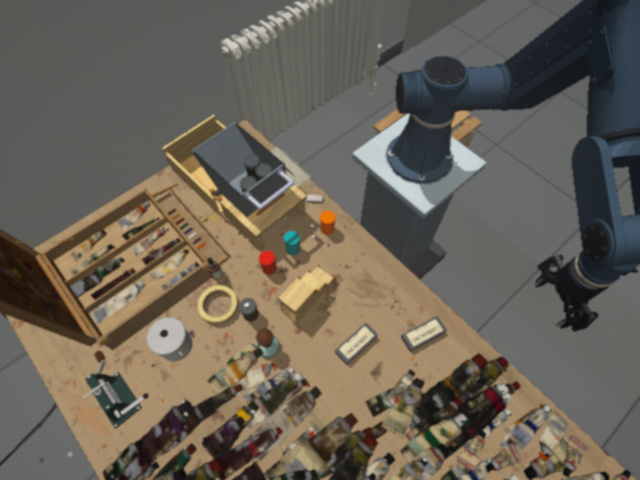

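Top view: two charcoal boxes at (207,215) and (163,281). The rack is at (290,205) and seems to have its lowest mouth towards the robot. The tub is at (465,225), pouring right, with three black jars at (437,211), (441,239) and (463,237). The red (351,193), turquoise (354,232) and orange (348,288) jars are look-alikes, and so is a grey one standing on the table at (316,145). I'll leave all four alone.

```bash
cat > h.py <<'E'
import numpy as np, cv2
from scipy.spatial.transform import Rotation as R
from station import sense, eyes
def px2w(cam,uv,z,P=None):
    P=P or eyes.camera_params(cam); M=R.from_rotvec(P['rvec']).as_matrix()
    uv=np.atleast_2d(uv).astype(float)
    d=np.c_[(uv[:,0]-P['cx'])/P['fx'],(uv[:,1]-P['cy'])/P['fy'],np.ones(len(uv))]@M
    c=-M.T@P['tvec']; k=(np.broadcast_to(z,len(uv))-c[2])/d[:,2]
    return c+d*k[:,None]
def w2px(cam,X,P=None):
    P=P or eyes.camera_params(cam); M=R.from_rotvec(P['rvec']).as_matrix()
    c=np.atleast_2d(X)@M.T+P['tvec']; return np.c_[P['fx']*c[:,0]/c[:,2]+P['cx'],P['fy']*c[:,1]/c[:,2]+P['cy']]
def crop(src,x0,y0,x1,y1,f,out):
    im=cv2.imread(src)[y0:y1,x0:x1]; cv2.imwrite(out,cv2.resize(im,None,fx=f,fy=f,interpolation=cv2.INTER_CUBIC))
def go(pos,yaw=None):
    "rows info: from now to world pos with tool-down; prints delta in tool axes (cm)"
    s=sense(); r=R.from_quat(s['tool_rot']); 
    print('tcp',s['tcp_pos'].round(4),'d tool cm',(r.inv().apply(np.array(pos)-s['tcp_pos'])*100).round(2))
    x=r.as_matrix(); print('tool x',x[:,0].round(3),'y',x[:,1].round(3),'z',x[:,2].round(3))
E
python3 -c "
from h import *
crop('pics/top0.png',140,155,320,315,4,'pics/a.png')
crop('pics/top0.png',370,165,605,295,3.4,'pics/b.png')"
```

```text
(no output)
```

View pics/a.png

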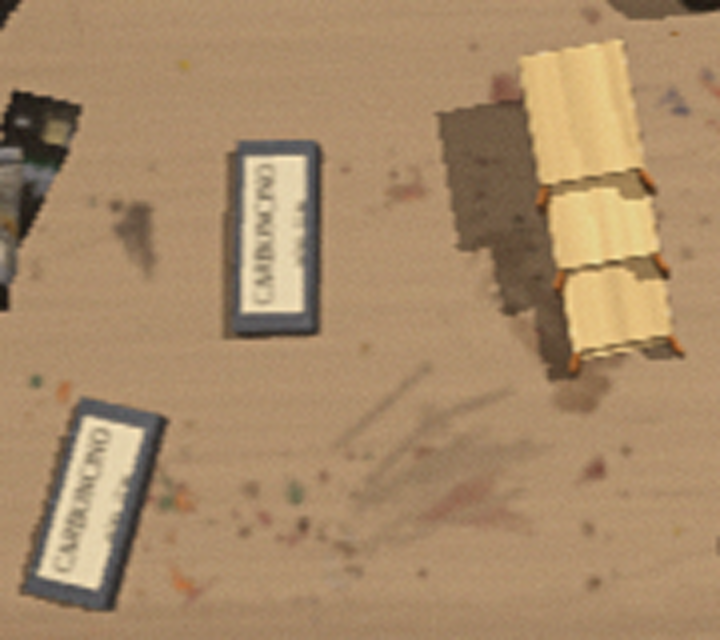

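View pics/b.png

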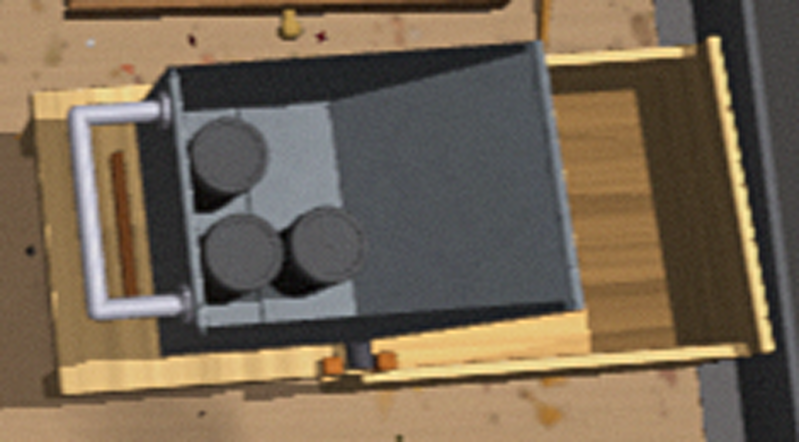

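Crop a: the box top corners, rack roof edges and orange lips are clear, with the mouths facing the robot. Crop b: the bar's centreline runs (84,112)-(99,308). The rod end is at (358,355), the rim runs (535,45)-(577,308), and three jars are present.

Run:
```python
from h import *
a=lambda l:np.array(l)/4+[140,155]
b=lambda l:np.array(l)/3.4+[370,165]
for nm,c in(('A',[(236,141),(320,141),(318,333),(232,333)]),('B',[(85,398),(167,415),(112,610),(24,592)])):
    p=px2w('top',a(c),.022); print(nm,p.mean(0).round(4),'L',np.linalg.norm(p[0]-p[3]).round(4),'W',np.linalg.norm(p[0]-p[1]).round(4)); d=(p[0]+p[1]-p[2]-p[3])[:2]; print('yaw',np.degrees(np.arctan2(d[1],d[0])))
for z,c in((.034,[(570,360),(676,345)]),(.064,[(555,272),(660,258)]),(.094,[(541,188),(647,170)]),(.094,[(521,57),(625,40)])):
    p=px2w('top',a(c),z); print('rack',z,p.round(4).tolist(),p.mean(0).round(4),np.linalg.norm(p[0]-p[1]).round(4))
for z,c in((.185,[(84,112),(99,308)]),(.2,[(537,42),(579,308)]),(.108,[(358,355)]),(.1,[(33,93),(62,393)])):
    p=px2w('top',b(c),z); print('tub',z,p.round(4).tolist(),p.mean(0).round(4),np.linalg.norm(p[0]-p[-1]).round(4))
```

```text
A [0.577  0.3075 0.022 ] L 0.1103 W 0.0475
yaw 0.09459570667172908
B [0.4296 0.403  0.022 ] L 0.1096 W 0.0467
yaw -14.910592251550307
rack 0.034 [[0.5011, 0.1428, 0.034], [0.5081, 0.0845, 0.034]] [0.5046 0.1136 0.034 ] 0.0587
rack 0.064 [[0.5444, 0.1484, 0.064], [0.5508, 0.0919, 0.064]] [0.5476 0.1201 0.064 ] 0.0569
rack 0.094 [[0.5833, 0.1531, 0.094], [0.5919, 0.0973, 0.094]] [0.5876 0.1252 0.094 ] 0.0565
rack 0.094 [[0.6552, 0.1632, 0.094], [0.6635, 0.1078, 0.094]] [0.6594 0.1355 0.094 ] 0.056
tub 0.185 [[0.5633, -0.0821, 0.185], [0.4524, -0.0846, 0.185]] [ 0.5079 -0.0834  0.185 ] 0.111
tub 0.2 [[0.5941, -0.3338, 0.2], [0.4446, -0.3416, 0.2]] [ 0.5194 -0.3377  0.2   ] 0.1497
tub 0.108 [[0.4308, -0.2513, 0.108]] [ 0.4308 -0.2513  0.108 ] 0.0
tub 0.1 [[0.5979, -0.0665, 0.1], [0.4128, -0.0753, 0.1]] [ 0.5053 -0.0709  0.1   ] 0.1853
```

Three jars and two boxes. The rack's yaw is about 8° with the lowest mouth near (0.507,0.114). The tub pours at about -87.3°, with the bar at (0.508,-0.083,0.185). These fit the stated sizes. The order is boxes first, so I'll go above the rear part of box A.

Run:
```python
from h import *
go([0.536,0.3075,0.20])
P=eyes.camera_params('wrist');M=R.from_rotvec(P['rvec']).as_matrix();s=sense();r=R.from_quat(s['tool_rot'])
print('cam in tool',r.inv().apply(-M.T@P['tvec']-s['tcp_pos']).round(3),'fwd',r.inv().apply(M[2]).round(3))
```

```text
tcp [0.2771 0.5598 0.3031] d tool cm [-34.4  -11.1   10.32]
tool x [-0.896  0.444  0.   ] y [ 0.444  0.896 -0.002] z [-0.001 -0.001 -1.   ]
cam in tool [ 0.076  0.    -0.07 ] fwd [-0.295  0.001  0.955]
```

```bash
python3 -m inch '[{"dx":-4.9,"dy":-1.6,"dz":1.4},{"dx":-4.9,"dy":-1.6,"dz":1.4},{"dx":-4.9,"dy":-1.6,"dz":1.4},{"dx":-4.9,"dy":-1.6,"dz":1.4},{"dx":-4.9,"dy":-1.6,"dz":1.4},{"dx":-4.9,"dy":-1.6,"dz":1.4},{"dx":-5,"dy":-1.5,"dz":1.5},{"wz":-8.8},{"wz":-8.8},{"wz":-8.8}]' 1 30
python3 -m inch '[{},{}]'
python3 - <<'E'
from h import *
go([0.536,0.3075,0.075])
P=eyes.camera_params('wrist')
im=eyes.snapshot('wrist');cv2.imwrite('pics/w1.png',im[:,:,::-1]);np.save('w1P.npy',P,allow_pickle=True)
print(w2px('wrist',[[.632,.33,.022],[.632,.285,.022],[.522,.33,.022],[.522,.285,.022]],P))
E
```

```text
tcp [0.2771 0.5598 0.3031] d tool cm [-34.41 -11.08  22.82]
tool x [-0.896  0.444  0.   ] y [ 0.444  0.896 -0.002] z [-0.001 -0.001 -1.   ]
[[276.97815759 543.17237779]
 [244.99414356 554.87408451]
 [232.07455012 480.81227379]
 [198.64866877 494.05994408]]invalid input at $[0]: expected keys dx, dy, dz, wx, wy, wz
invalid input at $[0]: expected keys dx, dy, dz, wx, wy, wz
```

View pics/w1.png

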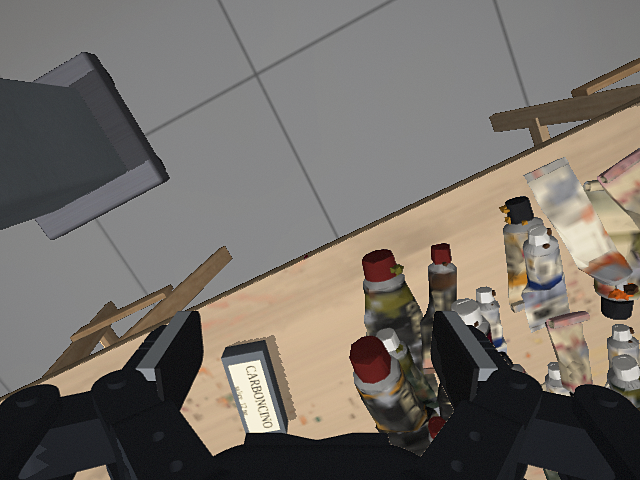

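The call was refused because every row must have all six keys. The arm didn't move, and the wrist view just shows box B from the start pose.

```bash
python3 -m inch '[{"dx":-4.9,"dy":-1.6,"dz":1.4,"wx":0,"wy":0,"wz":0},{"dx":-4.9,"dy":-1.6,"dz":1.4,"wx":0,"wy":0,"wz":0},{"dx":-4.9,"dy":-1.6,"dz":1.4,"wx":0,"wy":0,"wz":0},{"dx":-4.9,"dy":-1.6,"dz":1.4,"wx":0,"wy":0,"wz":0},{"dx":-4.9,"dy":-1.6,"dz":1.4,"wx":0,"wy":0,"wz":0},{"dx":-4.9,"dy":-1.6,"dz":1.4,"wx":0,"wy":0,"wz":0},{"dx":-5,"dy":-1.5,"dz":1.5,"wx":0,"wy":0,"wz":0},{"dx":0,"dy":0,"dz":0,"wx":0,"wy":0,"wz":-8.8},{"dx":0,"dy":0,"dz":0,"wx":0,"wy":0,"wz":-8.8},{"dx":0,"dy":0,"dz":0,"wx":0,"wy":0,"wz":-8.8}]' 1 30
python3 -m inch '[{"dx":0,"dy":0,"dz":0,"wx":0,"wy":0,"wz":0}]'
python3 - <<'E'
from h import *
go([0.536,0.3075,0.075])
P=eyes.camera_params('wrist')
im=eyes.snapshot('wrist');cv2.imwrite('pics/w2.png',im[:,:,::-1])
print(w2px('wrist',[[.632,.33,.022],[.632,.285,.022],[.522,.33,.022],[.522,.285,.022],[.508,.114,.034]],P))
import pickle;pickle.dump(P,open('w2.pkl','wb'))
E
```

```text
t: 1.45
tcp_pos: [0.5365, 0.3076, 0.2045]
tool_rot: [-0.003, 1.0, -0.0, -0.0]
force: [-0.3, 0.5, 0.1]
finger_gap: 1.0
gripper_force: 0.0
t: 1.58
tcp_pos: [0.5363, 0.3079, 0.2047]
tool_rot: [0.0, 1.0, -0.0, -0.0]
force: [0.1, -1.0, -0.0]
finger_gap: 1.0
gripper_force: 0.0
tcp [0.5363 0.3079 0.2047] d tool cm [ 0.03 -0.03 12.97]
tool x [-1.     0.001  0.   ] y [ 0.001  1.    -0.   ] z [-0. -0. -1.]
[[345.4490335  361.0798534 ]
 [284.93356505 361.18177776]
 [348.84017029 217.03299481]
 [280.75958974 217.1408719 ]
 [  3.15575847 200.18997941]]
```

View pics/w2.png

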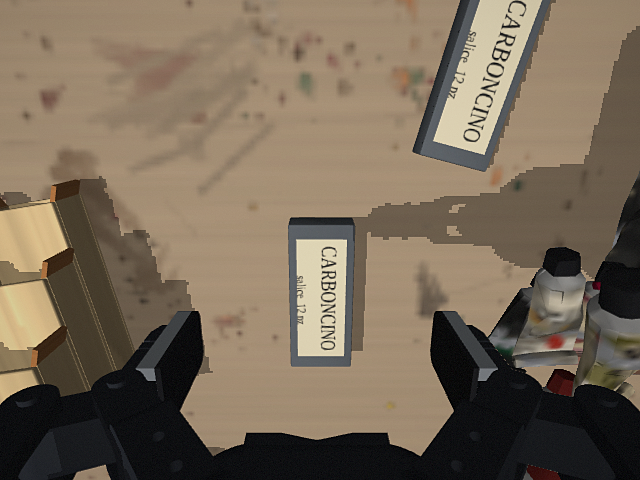

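The wrist view shows box A's near end at (289-355, 223) and its far end at (292-352, 365), so it sits at about (0.580,0.311) with yaw 0. Box B's end is at (450,160). I'll descend and grip near the rear end.

```bash
python3 -m inch '[{"dx":-0.3,"dy":0.3,"dz":4,"wx":0,"wy":0,"wz":0},{"dx":0,"dy":0,"dz":5,"wx":0,"wy":0,"wz":0},{"dx":0,"dy":0,"dz":3,"wx":0,"wy":0,"wz":0},{"dx":0,"dy":0,"dz":0.9,"wx":0,"wy":0,"wz":0},{"dx":0,"dy":0,"dz":0,"wx":0,"wy":0,"wz":0}]'
python3 -m inch '[{"dx":0,"dy":0,"dz":0,"wx":0,"wy":0,"wz":0},{"dx":0,"dy":0,"dz":0,"wx":0,"wy":0,"wz":0},{"dx":0,"dy":0,"dz":0,"wx":0,"wy":0,"wz":0},{"dx":0,"dy":0,"dz":0,"wx":0,"wy":0,"wz":0},{"dx":0,"dy":0,"dz":0,"wx":0,"wy":0,"wz":0},{"dx":0,"dy":0,"dz":0,"wx":0,"wy":0,"wz":0}]' 0 40
```

```text
t: 2.25
tcp_pos: [0.5394, 0.3111, 0.0759]
tool_rot: [-0.0, 1.0, -0.0, -0.0]
force: [0.4, 0.6, 0.2]
finger_gap: 0.997
gripper_force: 0.0
t: 3.0
tcp_pos: [0.5401, 0.3113, 0.0774]
tool_rot: [-0.0, 1.0, 0.0, 0.001]
force: [-1.2, -0.1, 6.2]
finger_gap: 0.514
gripper_force: 42.7
```

Gripped at 44 mm. Next I'll lift and carry it to a point in front of the top sleeve.

```bash
python3 -m inch '[{"dx":0,"dy":0,"dz":-3,"wx":0,"wy":0,"wz":0},{"dx":0,"dy":0,"dz":-4,"wx":0,"wy":0,"wz":0},{"dx":0.5,"dy":0,"dz":-4,"wx":0,"wy":0,"wz":0},{"dx":2,"dy":-4,"dz":-1.3,"wx":0,"wy":0,"wz":0},{"dx":2,"dy":-4,"dz":0,"wx":0,"wy":0,"wz":0},{"dx":2,"dy":-4,"dz":0,"wx":0,"wy":0,"wz":0},{"dx":2,"dy":-4,"dz":0,"wx":0,"wy":0,"wz":0},{"dx":0,"dy":-4.3,"dz":0,"wx":0,"wy":0,"wz":0},{"dx":0,"dy":0,"dz":0,"wx":0,"wy":0,"wz":-8},{"dx":0,"dy":0,"dz":0,"wx":0,"wy":0,"wz":0}]'
python3 - <<'E'
from h import *
import pickle
go([0.455,.108,.143])
P=eyes.camera_params('wrist')
im=eyes.snapshot('wrist');cv2.imwrite('pics/w3.png',im[:,:,::-1])
pickle.dump(P,open('w3.pkl','wb'))
E
```

```text
t: 4.25
tcp_pos: [0.4545, 0.1073, 0.1992]
tool_rot: [-0.069, 0.998, 0.0, 0.0]
force: [-0.1, 0.1, -0.4]
finger_gap: 0.517
gripper_force: 41.9
tcp [0.4545 0.1073 0.1992] d tool cm [-0.05  0.06  5.62]
tool x [-0.991 -0.137 -0.   ] y [-0.137  0.991  0.   ] z [ 0.  0. -1.]
```

View pics/w3.png

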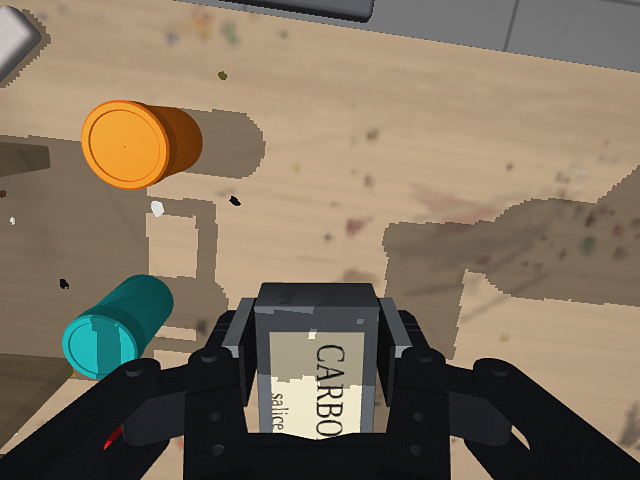

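The box is held straight in the fingers, with its rear end at (257-375, 285), but the rack is hidden here. I'll measure the rack from the earlier wrist picture and look at the top view as it is now.

Run:
```python
from h import *
im=eyes.snapshot('top')[:,:,::-1]; cv2.imwrite('pics/t3.png',im)
A=cv2.resize(cv2.imread('pics/w2.png')[165:405,0:140],None,fx=2.4,fy=2.4,interpolation=cv2.INTER_CUBIC)
B=cv2.resize(im[150:294,250:350],None,fx=4,fy=4,interpolation=cv2.INTER_CUBIC)
cv2.imwrite('pics/c3.png',np.hstack([A,B])) ; print(A.shape,B.shape)
```

```text
(576, 336, 3) (576, 400, 3)
```

View pics/c3.png

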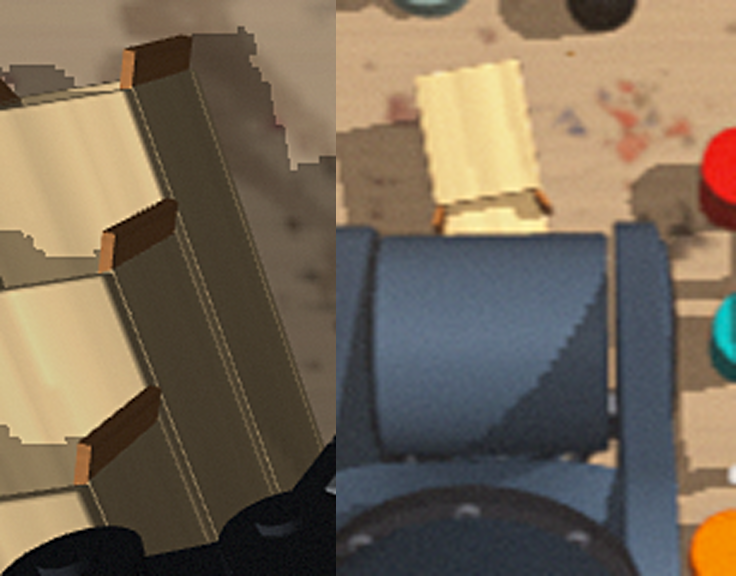

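Left half: the front-left roof corners are at (125,88), (110,272) and (86,487) in the crop. Right half: the arm hides the lower mouths.

Run:
```python
from h import *
import pickle
P=pickle.load(open('w2.pkl','rb'))
p=px2w('wrist',np.array([(125,88),(110,272),(86,487)])/2.4+[0,165],[.034,.064,.094],P);print(p.round(4))
t=np.radians(8);u=np.array([np.cos(t),np.sin(t)]);n=np.array([-u[1],u[0]])
for i,q in enumerate(p): print('origin est',(q[:2]-u*.04*i-n*.028).round(4))
for a in (p[2]-p[0],p[1]-p[0]):print(np.degrees(np.arctan2(a[1],a[0])),np.linalg.norm(a[:2]))
```

```text
[[0.509  0.1442 0.034 ]
 [0.5479 0.1521 0.064 ]
 [0.5871 0.1584 0.094 ]]
origin est [0.5129 0.1165]
origin est [0.5122 0.1188]
origin est [0.5118 0.1195]
10.308465722760525 0.07943402423936342
11.40685106858564 0.039745346589263854
```

```bash
python3 -m inch '[{"dx":-0.8,"dy":0.3,"dz":2,"wx":0,"wy":0,"wz":0},{"dx":-0.8,"dy":0,"dz":2,"wx":0,"wy":0,"wz":0},{"dx":-0.7,"dy":0,"dz":1.5,"wx":0,"wy":0,"wz":0},{"dx":0,"dy":0,"dz":0,"wx":0,"wy":0,"wz":0}]'
python3 - <<'E'
from h import *
im=eyes.snapshot('side')[:,:,::-1]; cv2.imwrite('pics/s4.png',im)
go([0.4774,.1136,.144])
crop('pics/s4.png',225,220,385,340,5,'pics/s4c.png')
E
```

```text
t: 4.85
tcp_pos: [0.4769, 0.1145, 0.143]
tool_rot: [-0.07, 0.998, 0.0, -0.001]
force: [0.4, 0.8, 0.3]
finger_gap: 0.511
gripper_force: 41.9
tcp [0.4767 0.1144 0.1435] d tool cm [-0.06 -0.09 -0.05]
tool x [-0.99  -0.14   0.001] y [-0.14  0.99  0.  ] z [-0.001 -0.    -1.   ]
```

View pics/s4c.png

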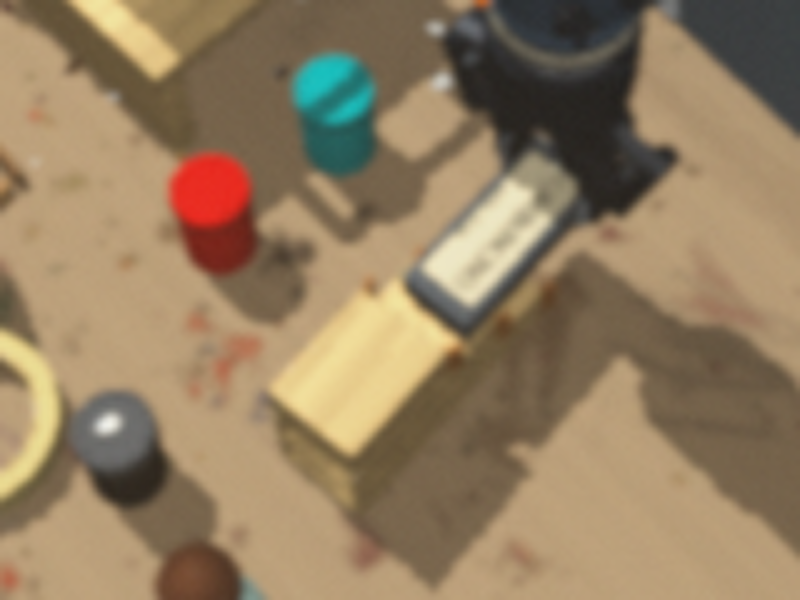

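Side view: the box at (495,240) lines up with the top sleeve at (370,370), lips at (370,285) and (455,355). I'll slide it in.

```bash
python3 -m inch '[{"dx":-0.8,"dy":0,"dz":0,"wx":0,"wy":0,"wz":0},{"dx":-0.8,"dy":0,"dz":0,"wx":0,"wy":0,"wz":0},{"dx":-0.8,"dy":0,"dz":0,"wx":0,"wy":0,"wz":0},{"dx":-0.8,"dy":0,"dz":0,"wx":0,"wy":0,"wz":0},{"dx":0,"dy":0,"dz":0,"wx":0,"wy":0,"wz":0}]'
```

```text
t: 5.52
tcp_pos: [0.5098, 0.1182, 0.1442]
tool_rot: [-0.07, 0.998, -0.0, 0.001]
force: [0.8, -3.5, -2.7]
finger_gap: 0.519
gripper_force: 41.9
```

```bash
python3 -m inch '[{"dx":-0.8,"dy":-0.1,"dz":0,"wx":0,"wy":0,"wz":0},{"dx":-0.8,"dy":0,"dz":0,"wx":0,"wy":0,"wz":0},{"dx":-0.8,"dy":0,"dz":0,"wx":0,"wy":0,"wz":0},{"dx":-0.8,"dy":0,"dz":0,"wx":0,"wy":0,"wz":0},{"dx":-0.5,"dy":0,"dz":0,"wx":0,"wy":0,"wz":0},{"dx":0,"dy":0,"dz":0,"wx":0,"wy":0,"wz":0}]'
```

```text
t: 6.28
tcp_pos: [0.5463, 0.1229, 0.144]
tool_rot: [-0.07, 0.998, 0.0, 0.001]
force: [0.8, -0.3, -0.8]
finger_gap: 0.514
gripper_force: 47.7
```

```bash
python3 -m inch '[{"dx":-0.7,"dy":0,"dz":0,"wx":0,"wy":0,"wz":0},{"dx":-0.7,"dy":0,"dz":0,"wx":0,"wy":0,"wz":0},{"dx":-0.2,"dy":0,"dz":0,"wx":0,"wy":0,"wz":0},{"dx":0,"dy":0,"dz":0,"wx":0,"wy":0,"wz":0}]'
python3 -m inch '[{"dx":-0.2,"dy":0,"dz":0,"wx":0,"wy":0,"wz":0},{"dx":-0.2,"dy":0,"dz":0,"wx":0,"wy":0,"wz":0},{"dx":0,"dy":0,"dz":0,"wx":0,"wy":0,"wz":0}]'
```

```text
t: 6.78
tcp_pos: [0.5619, 0.125, 0.144]
tool_rot: [-0.07, 0.998, 0.0, 0.001]
force: [-0.2, -3.3, -2.0]
finger_gap: 0.515
gripper_force: 47.7
t: 7.15
tcp_pos: [0.5637, 0.1253, 0.1436]
tool_rot: [-0.07, 0.998, -0.0, -0.002]
force: [-2.8, -3.3, 0.5]
finger_gap: 0.515
gripper_force: 47.9
```

```bash
python3 -m inch '[{"dx":-0.3,"dy":0,"dz":0,"wx":0,"wy":0,"wz":0},{"dx":-0.3,"dy":0,"dz":0,"wx":0,"wy":0,"wz":0},{"dx":0,"dy":0,"dz":0,"wx":0,"wy":0,"wz":0}]'
```

```text
t: 7.52
tcp_pos: [0.5647, 0.1254, 0.1429]
tool_rot: [-0.071, 0.997, -0.001, -0.008]
force: [-12.6, -7.8, 6.1]
finger_gap: 0.514
gripper_force: 48.5
```

At the stop (12.6 N). I'll ease off, release and rise.

```bash
python3 -m inch '[{"dx":0.3,"dy":0,"dz":0,"wx":0,"wy":0,"wz":0},{"dx":0,"dy":0,"dz":0,"wx":0,"wy":0,"wz":0}]' 
python3 -m inch '[{"dx":0,"dy":0,"dz":0,"wx":0,"wy":0,"wz":0},{"dx":0,"dy":0,"dz":0,"wx":0,"wy":0,"wz":0},{"dx":0,"dy":0,"dz":0,"wx":0,"wy":0,"wz":0},{"dx":0,"dy":0,"dz":-2,"wx":0,"wy":0,"wz":0},{"dx":0,"dy":0,"dz":-4,"wx":0,"wy":0,"wz":0},{"dx":2,"dy":0,"dz":-4,"wx":0,"wy":0,"wz":0},{"dx":0,"dy":0,"dz":0,"wx":0,"wy":0,"wz":0}]' 1
python3 - <<'E'
from h import *
im=eyes.snapshot('top')[:,:,::-1]; cv2.imwrite('pics/t5.png',im)
go([.43,.407,.2])
m=cv2.inRange(im[200:330,130:260],(90,140,150),(255,255,255))
c,_=cv2.findContours(m,0,2)
for k in c:
    if cv2.contourArea(k)>150: print(cv2.minAreaRect(k))
P=eyes.camera_params('wrist')
w=eyes.snapshot('wrist')[:,:,::-1];cv2.imwrite('pics/w5.png',w)
print(w2px('wrist',[[.549,.1255,.088],[.549+.0094*.7,.1255-.0225,.086],[.5955-.08*0,.1296,.094]],P))
E
```

```text
t: 7.78
tcp_pos: [0.5642, 0.1253, 0.1431]
tool_rot: [-0.07, 0.998, -0.0, -0.005]
force: [-6.9, -4.9, 2.0]
finger_gap: 0.511
gripper_force: 48.0
t: 8.65
tcp_pos: [0.549, 0.1235, 0.2471]
tool_rot: [-0.07, 0.998, -0.0, 0.003]
force: [0.0, 1.1, -1.1]
finger_gap: 1.0
gripper_force: 0.0
tcp [0.5488 0.1234 0.2454] d tool cm [ 7.8  29.75  4.5 ]
tool x [-0.99  -0.14  -0.004] y [-0.14  0.99 -0.  ] z [ 0.004  0.    -1.   ]
((31.81174659729004, 80.13322448730469), (15.517926216125488, 41.7610969543457), 16.557069778442383)
((54.30000305175781, 92.4000015258789), (27.608827590942383, 108.63326263427734), 35.311214447021484)
((50.5, 10.5), (21.0, 73.0), 90.0)
[[318.67548332 249.12516314]
 [281.07448014 253.27743552]
 [314.73625705 322.20440404]]
```

View pics/t5.png

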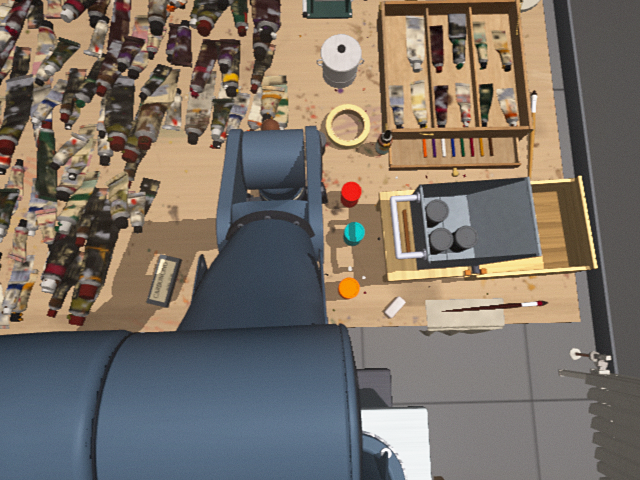

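The top view shows box B still at (163,281), unmoved. Moving above its near end.

```bash
python3 -m inch '[{"dx":1.6,"dy":4.5,"dz":0,"wx":0,"wy":0,"wz":0},{"dx":1.6,"dy":4.5,"dz":0.5,"wx":0,"wy":0,"wz":0},{"dx":1.6,"dy":4.5,"dz":1,"wx":0,"wy":0,"wz":0},{"dx":1.6,"dy":4.5,"dz":1,"wx":0,"wy":0,"wz":0},{"dx":1.6,"dy":4.5,"dz":1,"wx":0,"wy":0,"wz":0},{"dx":1.6,"dy":4.5,"dz":1,"wx":0,"wy":0,"wz":0},{"dx":1.6,"dy":4.3,"dz":0,"wx":0,"wy":0,"wz":0},{"dx":0,"dy":0,"dz":0,"wx":0,"wy":0,"wz":8},{"dx":0,"dy":0,"dz":0,"wx":0,"wy":0,"wz":8},{"dx":0,"dy":0,"dz":0,"wx":0,"wy":0,"wz":7}]'
python3 -m inch '[{"dx":0,"dy":0,"dz":0,"wx":0,"wy":0,"wz":0}]'
python3 - <<'E'
from h import *
import pickle
go([.394,.4175,.075])
P=eyes.camera_params('wrist'); pickle.dump(P,open('w6.pkl','wb'))
w=eyes.snapshot('wrist')[:,:,::-1];cv2.imwrite('pics/w6.png',w)
a=cv2.imread('pics/w5.png')[150:450,170:470]
cv2.imwrite('pics/c6.png',np.hstack([a,w[90:390,170:470]]))
E
```

```text
t: 10.0
tcp_pos: [0.3931, 0.4176, 0.197]
tool_rot: [0.132, 0.991, -0.001, -0.001]
force: [-0.0, 0.2, 0.6]
finger_gap: 0.997
gripper_force: 0.0
t: 10.12
tcp_pos: [0.3933, 0.4174, 0.1973]
tool_rot: [0.129, 0.992, -0.001, -0.001]
force: [0.0, -0.3, -0.5]
finger_gap: 1.004
gripper_force: 0.0
tcp [0.3933 0.4174 0.1973] d tool cm [-0.08  0.05 12.23]
tool x [-0.967  0.256  0.002] y [ 0.256  0.967 -0.002] z [-0.002 -0.001 -1.   ]
```

View pics/c6.png

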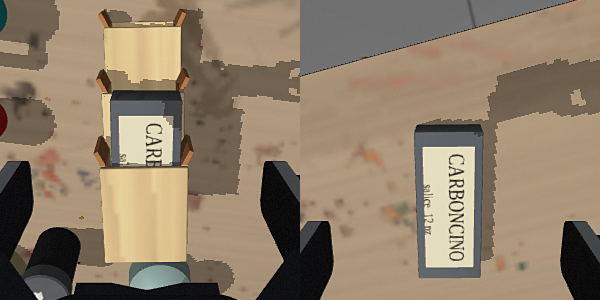

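Left: box A sits home, sticking out of the top sleeve at (145,130). Right: box B is straight in the tool frame, near end at px (285-353, 222). Descending to grip it.

```bash
python3 -m inch '[{"dx":-0.3,"dy":0.2,"dz":4,"wx":0,"wy":0,"wz":0},{"dx":0,"dy":0,"dz":4,"wx":0,"wy":0,"wz":0},{"dx":0,"dy":0,"dz":3,"wx":0,"wy":0,"wz":0},{"dx":0,"dy":0,"dz":1,"wx":0,"wy":0,"wz":0},{"dx":0,"dy":0,"dz":0,"wx":0,"wy":0,"wz":0}]'
python3 -m inch '[{"dx":0,"dy":0,"dz":0,"wx":0,"wy":0,"wz":0},{"dx":0,"dy":0,"dz":0,"wx":0,"wy":0,"wz":0},{"dx":0,"dy":0,"dz":0,"wx":0,"wy":0,"wz":0},{"dx":0,"dy":0,"dz":0,"wx":0,"wy":0,"wz":0},{"dx":0,"dy":0,"dz":0,"wx":0,"wy":0,"wz":0},{"dx":0,"dy":0,"dz":0,"wx":0,"wy":0,"wz":0}]' 0 40
```

```text
t: 10.8
tcp_pos: [0.3969, 0.4185, 0.0783]
tool_rot: [0.13, 0.992, -0.0, -0.0]
force: [-0.1, 0.4, 0.5]
finger_gap: 1.001
gripper_force: 0.0
t: 11.55
tcp_pos: [0.3975, 0.419, 0.0803]
tool_rot: [0.13, 0.992, 0.001, 0.001]
force: [0.6, -0.2, 6.1]
finger_gap: 0.513
gripper_force: 42.1
```

```bash
python3 -m inch '[{"dx":0,"dy":0,"dz":-3,"wx":0,"wy":0,"wz":0},{"dx":0,"dy":0,"dz":-4,"wx":0,"wy":0,"wz":0},{"dx":0,"dy":0,"dz":-4,"wx":0,"wy":0,"wz":0},{"dx":-1.7,"dy":-4.2,"dz":-1,"wx":0,"wy":0,"wz":0},{"dx":-1.7,"dy":-4.2,"dz":0,"wx":0,"wy":0,"wz":0},{"dx":-1.7,"dy":-4.2,"dz":0,"wx":0,"wy":0,"wz":0},{"dx":-1.7,"dy":-4.2,"dz":0,"wx":0,"wy":0,"wz":0},{"dx":-1.7,"dy":-4.2,"dz":0,"wx":0,"wy":0,"wz":0},{"dx":-1.7,"dy":-4.2,"dz":0,"wx":0,"wy":0,"wz":0},{"dx":-1.6,"dy":-3.9,"dz":0,"wx":0,"wy":0,"wz":0}]'
python3 -m inch '[{"dx":0,"dy":0,"dz":0,"wx":0,"wy":0,"wz":-8},{"dx":0,"dy":0,"dz":0,"wx":0,"wy":0,"wz":-8},{"dx":0,"dy":0,"dz":0,"wx":0,"wy":0,"wz":-7},{"dx":0,"dy":0,"dz":0,"wx":0,"wy":0,"wz":0}]'
python3 - <<'E'
from h import *
go([.438,.1075,.1163])
w=eyes.snapshot('wrist')[:,:,::-1];cv2.imwrite('pics/w7.png',w)
a=cv2.imread('pics/w3.png')
d=cv2.absdiff(a,w)[270:440,230:400]; print('held-box diff',d.mean())
E
```

```text
t: 12.8
tcp_pos: [0.436, 0.1055, 0.1992]
tool_rot: [0.13, 0.992, 0.0, 0.0]
force: [1.1, -0.1, -0.9]
finger_gap: 0.514
gripper_force: 41.4
t: 13.3
tcp_pos: [0.4358, 0.1069, 0.1991]
tool_rot: [-0.07, 0.998, -0.0, 0.0]
force: [0.4, 0.2, 0.0]
finger_gap: 0.513
gripper_force: 41.4
tcp [0.4358 0.1069 0.1991] d tool cm [-0.22  0.03  8.28]
tool x [-0.99  -0.139 -0.   ] y [-0.139  0.99  -0.   ] z [ 0. -0. -1.]
held-box diff 26.03959630911188
```

Run:
```python
from h import *
for f in('w3','w7'):
    im=cv2.imread(f'pics/{f}.png'); g=cv2.cvtColor(im,6)
    e=[]
    for c in(280,300,350): 
        col=g[262:345,c].astype(int); d=np.diff(cv2.GaussianBlur(col.astype(np.float32)[:,None],(1,5),0)[:,0]); o=np.argsort(-abs(d))[:6]; e.append(sorted((o+262).tolist()))
    r=g[320,230:400].astype(int); d=np.diff(r); print(f,e,'cols',sorted((np.argsort(-abs(d))[:8]+230).tolist()))
```

```text
w3 [[280, 281, 282, 330, 331, 332], [281, 282, 283, 330, 331, 332], [281, 282, 283, 330, 331, 332]] cols [231, 246, 254, 356, 363, 376, 378, 386]
w7 [[269, 270, 271, 316, 317, 318], [269, 270, 271, 292, 317, 318], [269, 270, 271, 292, 317, 318]] cols [231, 246, 247, 256, 269, 363, 376, 386]
```

Box B is held straight, about 4 mm differently from A. Lowering in front of the middle sleeve, then in.

```bash
python3 -m inch '[{"dx":0,"dy":0,"dz":3.5,"wx":0,"wy":0,"wz":0},{"dx":0,"dy":0,"dz":3.5,"wx":0,"wy":0,"wz":0},{"dx":-0.2,"dy":0,"dz":1.2,"wx":0,"wy":0,"wz":0},{"dx":0,"dy":0,"dz":0,"wx":0,"wy":0,"wz":0},{"dx":-0.8,"dy":0,"dz":0,"wx":0,"wy":0,"wz":0},{"dx":-0.8,"dy":0,"dz":0,"wx":0,"wy":0,"wz":0},{"dx":-0.8,"dy":0,"dz":0,"wx":0,"wy":0,"wz":0},{"dx":-0.8,"dy":0,"dz":0,"wx":0,"wy":0,"wz":0},{"dx":0,"dy":0,"dz":0,"wx":0,"wy":0,"wz":0}]'
```

```text
t: 14.48
tcp_pos: [0.4707, 0.1118, 0.1171]
tool_rot: [-0.07, 0.998, -0.0, 0.001]
force: [-0.4, 0.5, -0.9]
finger_gap: 0.514
gripper_force: 41.4
```

```bash
python3 -m inch '[{"dx":-0.8,"dy":0,"dz":0,"wx":0,"wy":0,"wz":0},{"dx":-0.8,"dy":0,"dz":0,"wx":0,"wy":0,"wz":0},{"dx":-0.8,"dy":0,"dz":0,"wx":0,"wy":0,"wz":0},{"dx":-0.8,"dy":0,"dz":0,"wx":0,"wy":0,"wz":0},{"dx":-0.8,"dy":0,"dz":0,"wx":0,"wy":0,"wz":0},{"dx":-0.6,"dy":0,"dz":0,"wx":0,"wy":0,"wz":0},{"dx":0,"dy":0,"dz":0,"wx":0,"wy":0,"wz":0}]'
python3 -m inch '[{"dx":-0.3,"dy":0,"dz":0,"wx":0,"wy":0,"wz":0},{"dx":-0.3,"dy":0,"dz":0,"wx":0,"wy":0,"wz":0},{"dx":-0.2,"dy":0,"dz":0,"wx":0,"wy":0,"wz":0},{"dx":0,"dy":0,"dz":0,"wx":0,"wy":0,"wz":0}]'
```

```text
t: 15.35
tcp_pos: [0.5162, 0.1181, 0.1169]
tool_rot: [-0.07, 0.998, -0.0, 0.001]
force: [0.3, -1.3, -2.0]
finger_gap: 0.512
gripper_force: 41.3
t: 15.85
tcp_pos: [0.5221, 0.1189, 0.1167]
tool_rot: [-0.07, 0.998, -0.0, -0.001]
force: [-2.1, -4.5, -0.1]
finger_gap: 0.512
gripper_force: 41.4
```

```bash
python3 -m inch '[{"dx":-0.3,"dy":0,"dz":0,"wx":0,"wy":0,"wz":0},{"dx":-0.3,"dy":0,"dz":0,"wx":0,"wy":0,"wz":0},{"dx":-0.2,"dy":0,"dz":0,"wx":0,"wy":0,"wz":0},{"dx":0,"dy":0,"dz":0,"wx":0,"wy":0,"wz":0}]'
```

```text
t: 16.35
tcp_pos: [0.5283, 0.1197, 0.1165]
tool_rot: [-0.071, 0.997, -0.0, -0.004]
force: [-4.9, -6.3, 0.8]
finger_gap: 0.511
gripper_force: 41.6
```

```bash
python3 -m inch '[{"dx":-0.3,"dy":-0.1,"dz":0,"wx":0,"wy":0,"wz":0},{"dx":-0.3,"dy":0,"dz":0,"wx":0,"wy":0,"wz":0},{"dx":0,"dy":0,"dz":0,"wx":0,"wy":0,"wz":0}]'
```

```text
t: 16.73
tcp_pos: [0.5293, 0.1196, 0.1157]
tool_rot: [-0.071, 0.997, -0.0, -0.01]
force: [-12.7, -7.4, 4.4]
finger_gap: 0.515
gripper_force: 42.0
```

Stopped at 0.529 as expected. I'll release, rise and look at both boxes.

```bash
python3 -m inch '[{"dx":0.4,"dy":0,"dz":0,"wx":0,"wy":0,"wz":0},{"dx":0,"dy":0,"dz":0,"wx":0,"wy":0,"wz":0}]' 
python3 -m inch '[{"dx":0,"dy":0,"dz":0,"wx":0,"wy":0,"wz":0},{"dx":0,"dy":0,"dz":0,"wx":0,"wy":0,"wz":0},{"dx":0,"dy":0,"dz":0,"wx":0,"wy":0,"wz":0},{"dx":0,"dy":0,"dz":-3,"wx":0,"wy":0,"wz":0},{"dx":0,"dy":0,"dz":-5,"wx":0,"wy":0,"wz":0},{"dx":0,"dy":0,"dz":-5,"wx":0,"wy":0,"wz":0},{"dx":0,"dy":0,"dz":-3,"wx":0,"wy":0,"wz":0},{"dx":0,"dy":0,"dz":0,"wx":0,"wy":0,"wz":0}]' 1
python3 - <<'E'
from h import *
P=eyes.camera_params('wrist')
w=eyes.snapshot('wrist')[:,:,::-1];cv2.imwrite('pics/w8.png',w)
u=np.array([.9895,.1444]);n=np.array([-.1444,.9895]);o=np.array([.512,.118])
for i,z in((1,.056),(2,.086)):
  for s in(-.042,-.03): print(i,s,w2px('wrist',[[*(o+u*(.04*i+s)+n*k),z] for k in(.0225,-.0225)],P).round().tolist())
cv2.imwrite('pics/w8c.png',cv2.resize(w[120:420,180:450],None,fx=2,fy=2,interpolation=2))
go([.508,-.0834,.26])
E
```

```text
t: 16.98
tcp_pos: [0.5287, 0.1195, 0.116]
tool_rot: [-0.071, 0.997, -0.0, -0.005]
force: [-6.2, -4.2, -0.2]
finger_gap: 0.518
gripper_force: 41.5
t: 17.98
tcp_pos: [0.5347, 0.1199, 0.2798]
tool_rot: [-0.07, 0.998, -0.0, 0.004]
force: [-0.4, 0.3, -0.2]
finger_gap: 0.999
gripper_force: 0.0
1 -0.042 [[347.0, 188.0], [287.0, 188.0]]
1 -0.03 [[347.0, 204.0], [288.0, 204.0]]
2 -0.042 [[349.0, 252.0], [286.0, 252.0]]
2 -0.03 [[349.0, 267.0], [286.0, 268.0]]
tcp [0.5335 0.1198 0.278 ] d tool cm [  5.38 -19.77   1.78]
tool x [-0.99  -0.14  -0.003] y [-0.14  0.99 -0.  ] z [ 0.003  0.    -1.   ]
```

View pics/w8c.png

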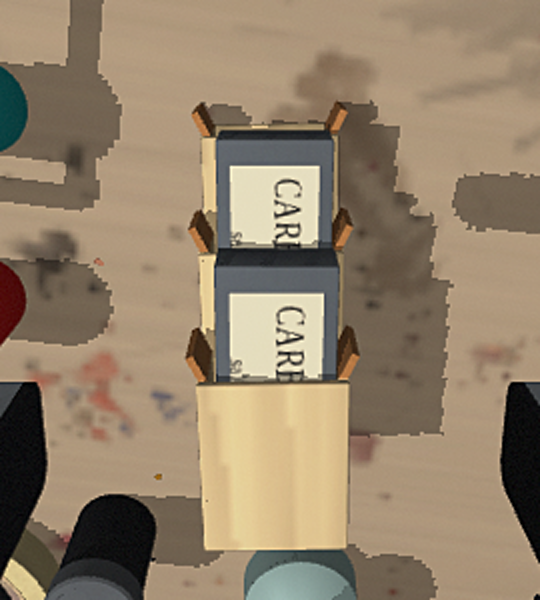

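Both boxes are home: rear edges at v=188 and v=252 against predicted 188 and 252. Now to the tub bar, with the fingers part open.

```bash
python3 -m inch '[{"dx":0,"dy":0,"dz":-3,"wx":0,"wy":0,"wz":0},{"dx":1,"dy":-4,"dz":-2.2,"wx":0,"wy":0,"wz":0},{"dx":1,"dy":-4,"dz":0,"wx":0,"wy":0,"wz":0},{"dx":1,"dy":-4,"dz":0,"wx":0,"wy":0,"wz":0},{"dx":1,"dy":-4,"dz":0,"wx":0,"wy":0,"wz":0},{"dx":1.1,"dy":-3.6,"dz":0,"wx":0,"wy":0,"wz":0},{"dx":0,"dy":0,"dz":0,"wx":0,"wy":0,"wz":5.3},{"dx":0,"dy":0,"dz":0,"wx":0,"wy":0,"wz":0},{"dx":0,"dy":0,"dz":0,"wx":0,"wy":0,"wz":0}]' 0.42 60
python3 - <<'E'
from h import *
import pickle
P=eyes.camera_params('wrist'); pickle.dump(P,open('w9.pkl','wb'))
w=eyes.snapshot('wrist')[:,:,::-1];cv2.imwrite('pics/w9.png',w)
print(w2px('wrist',[[.5633,-.0821,.185],[.4524,-.0846,.185]],P).round(1))
go([.508,-.0834,.239])
E
```

```text
t: 19.15
tcp_pos: [0.5097, -0.0811, 0.3279]
tool_rot: [-0.025, 1.0, 0.0, -0.001]
force: [-0.4, 0.0, -0.4]
finger_gap: 0.421
gripper_force: 0.0
[[309.  339.9]
 [313.5 156. ]]
tcp [ 0.5099 -0.081   0.3281] d tool cm [ 0.19 -0.24  8.91]
tool x [-0.999 -0.05   0.001] y [-0.05   0.999  0.001] z [-0.001  0.001 -1.   ]
```

View pics/w9.png

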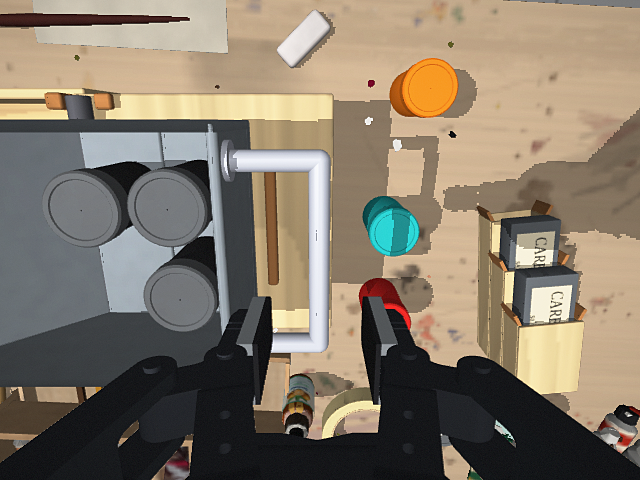

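The bar is clear at u≈318, running from (318,160) to (319,342) and parallel to the fingers. Three jars stand in the tub, and both boxes sit in the rack.

Run:
```python
from h import *
import pickle
P=pickle.load(open('w9.pkl','rb'))
p=px2w('wrist',[(318.5,160),(319,342)],.185,P); print(p.round(4),p.mean(0).round(4),np.linalg.norm(p[0]-p[1]))
go([*p.mean(0)[:2],.237])
```

```text
[[ 0.4543 -0.0818  0.185 ]
 [ 0.5645 -0.0759  0.185 ]] [ 0.5094 -0.0789  0.185 ] 0.11027636259330953
tcp [ 0.5099 -0.081   0.3281] d tool cm [0.03 0.2  9.11]
tool x [-0.999 -0.05   0.001] y [-0.05   0.999  0.001] z [-0.001  0.001 -1.   ]
```

```bash
python3 -m inch '[{"dx":0,"dy":0.2,"dz":3,"wx":0,"wy":0,"wz":0},{"dx":0,"dy":0,"dz":3,"wx":0,"wy":0,"wz":0},{"dx":0,"dy":0,"dz":2,"wx":0,"wy":0,"wz":0},{"dx":0,"dy":0,"dz":1.1,"wx":0,"wy":0,"wz":0},{"dx":0,"dy":0,"dz":0,"wx":0,"wy":0,"wz":0}]'
python3 -m inch '[{"dx":0,"dy":0,"dz":0,"wx":0,"wy":0,"wz":0},{"dx":0,"dy":0,"dz":0,"wx":0,"wy":0,"wz":0},{"dx":0,"dy":0,"dz":0,"wx":0,"wy":0,"wz":0},{"dx":0,"dy":0,"dz":0,"wx":0,"wy":0,"wz":0},{"dx":0,"dy":0,"dz":0,"wx":0,"wy":0,"wz":0}]' 0 60
```

```text
t: 19.82
tcp_pos: [0.5098, -0.0791, 0.2374]
tool_rot: [-0.025, 1.0, 0.0, -0.001]
force: [-0.3, 0.3, 1.1]
finger_gap: 0.421
gripper_force: 0.0
t: 20.45
tcp_pos: [0.5105, -0.0795, 0.2389]
tool_rot: [-0.024, 1.0, -0.0, 0.001]
force: [-1.1, 1.8, 6.1]
finger_gap: 0.114
gripper_force: 58.9
```

```bash
python3 -m inch '[{"dx":0,"dy":-0.42,"dz":-0.82,"wx":0,"wy":0,"wz":0},{"dx":0,"dy":-0.43,"dz":-0.81,"wx":0,"wy":0,"wz":0},{"dx":0,"dy":0,"dz":0,"wx":0,"wy":0,"wz":0},{"dx":0,"dy":0,"dz":0,"wx":0,"wy":0,"wz":0}]'
```

```text
t: 20.95
tcp_pos: [0.5099, -0.0878, 0.2536]
tool_rot: [-0.024, 1.0, 0.0, -0.001]
force: [2.3, 1.0, -10.2]
finger_gap: 0.115
gripper_force: 58.4
```

Force is 10 N, as expected. Continuing to about 0.6 rad.

```bash
python3 -m inch '[{"dx":0,"dy":-0.5,"dz":-0.78,"wx":0,"wy":0,"wz":0},{"dx":0,"dy":-0.51,"dz":-0.76,"wx":0,"wy":0,"wz":0},{"dx":0,"dy":-0.57,"dz":-0.73,"wx":0,"wy":0,"wz":0},{"dx":0,"dy":-0.59,"dz":-0.7,"wx":0,"wy":0,"wz":0},{"dx":0,"dy":-1.3,"dz":-1.3,"wx":0,"wy":0,"wz":0},{"dx":0,"dy":-1.42,"dz":-1.17,"wx":0,"wy":0,"wz":0},{"dx":0,"dy":-1.53,"dz":-1.02,"wx":0,"wy":0,"wz":0},{"dx":0,"dy":0,"dz":0,"wx":0,"wy":0,"wz":0},{"dx":0,"dy":0,"dz":0,"wx":0,"wy":0,"wz":0}]'
```

```text
t: 22.08
tcp_pos: [0.5133, -0.1514, 0.3213]
tool_rot: [-0.024, 1.0, 0.001, 0.001]
force: [-0.3, 7.4, 3.1]
finger_gap: 0.114
gripper_force: 58.8
```

```bash
python3 -m inch '[{"dx":0,"dy":-0.81,"dz":-0.43,"wx":0,"wy":0,"wz":0},{"dx":0,"dy":-0.81,"dz":-0.43,"wx":0,"wy":0,"wz":0},{"dx":0,"dy":-0.85,"dz":-0.35,"wx":0,"wy":0,"wz":0},{"dx":0,"dy":-0.85,"dz":-0.35,"wx":0,"wy":0,"wz":0},{"dx":0,"dy":-0.88,"dz":-0.26,"wx":0,"wy":0,"wz":0},{"dx":0,"dy":-0.88,"dz":-0.26,"wx":0,"wy":0,"wz":0},{"dx":0,"dy":-0.9,"dz":-0.18,"wx":0,"wy":0,"wz":0},{"dx":0,"dy":-0.91,"dz":-0.17,"wx":0,"wy":0,"wz":0},{"dx":0,"dy":0,"dz":0,"wx":0,"wy":0,"wz":0}]'
```

```text
t: 23.2
tcp_pos: [0.5168, -0.2206, 0.3475]
tool_rot: [-0.024, 1.0, 0.0, 0.002]
force: [-1.8, 7.3, 10.9]
finger_gap: 0.113
gripper_force: 62.6
```

```bash
python3 -m inch '[{"dx":0,"dy":-0.91,"dz":-0.08,"wx":0,"wy":0,"wz":0},{"dx":0,"dy":-0.92,"dz":-0.08,"wx":0,"wy":0,"wz":0},{"dx":0,"dy":-0.92,"dz":0.01,"wx":0,"wy":0,"wz":0},{"dx":0,"dy":-0.92,"dz":0.01,"wx":0,"wy":0,"wz":0},{"dx":0,"dy":-0.9,"dz":0.1,"wx":0,"wy":0,"wz":0},{"dx":0,"dy":-0.9,"dz":0.1,"wx":0,"wy":0,"wz":0},{"dx":0,"dy":0,"dz":0,"wx":0,"wy":0,"wz":0},{"dx":0,"dy":0,"dz":0,"wx":0,"wy":0,"wz":0},{"dx":0,"dy":0,"dz":0,"wx":0,"wy":0,"wz":0},{"dx":0,"dy":0,"dz":0,"wx":0,"wy":0,"wz":0}]'
```

```text
t: 24.45
tcp_pos: [0.5197, -0.2769, 0.3454]
tool_rot: [-0.024, 1.0, -0.002, 0.001]
force: [-1.6, 1.8, 8.1]
finger_gap: 0.11
gripper_force: 66.8
```

At about 1.3 rad. I'll nudge a touch further, hold for the jars to slide, then rock back.

```bash
python3 -m inch '[{"dx":0,"dy":-0.4,"dz":0.06,"wx":0,"wy":0,"wz":0},{"dx":0,"dy":0,"dz":0,"wx":0,"wy":0,"wz":0},{"dx":0,"dy":0,"dz":0,"wx":0,"wy":0,"wz":0},{"dx":0,"dy":0,"dz":0,"wx":0,"wy":0,"wz":0},{"dx":0,"dy":0,"dz":0,"wx":0,"wy":0,"wz":0},{"dx":0,"dy":0,"dz":0,"wx":0,"wy":0,"wz":0},{"dx":0,"dy":0,"dz":0,"wx":0,"wy":0,"wz":0},{"dx":0,"dy":0,"dz":0,"wx":0,"wy":0,"wz":0},{"dx":0,"dy":0,"dz":0,"wx":0,"wy":0,"wz":0},{"dx":0,"dy":0,"dz":0,"wx":0,"wy":0,"wz":0}]'
python3 - <<'E'
from h import *
T=eyes.snapshot('top')[:,:,::-1];S=eyes.snapshot('side')[:,:,::-1];W=eyes.snapshot('wrist')[:,:,::-1]
cv2.imwrite('pics/t10.png',T);cv2.imwrite('pics/s10.png',S)
r=lambda a,f:cv2.resize(a,None,fx=f,fy=f,interpolation=2)
A=r(T[150:300,380:610],1.74)[:260,:400];B=r(S[100:250,150:380],1.74)[:260,:400];C=r(W,.625)
o=np.zeros((560,800,3),np.uint8);o[:A.shape[0],:A.shape[1]]=A;o[:B.shape[0],400:400+B.shape[1]]=B;o[260:560,:400]=C
cv2.imwrite('pics/m10.png',o)
E
```

```text
t: 25.7
tcp_pos: [0.5199, -0.2806, 0.3448]
tool_rot: [-0.024, 1.0, -0.002, 0.001]
force: [-0.3, 1.6, 7.8]
finger_gap: 0.113
gripper_force: 66.8
```

```bash
python3 -m inch '[{"dx":0,"dy":0.4,"dz":-0.06,"wx":0,"wy":0,"wz":0},{"dx":0,"dy":0.9,"dz":-0.1,"wx":0,"wy":0,"wz":0},{"dx":0,"dy":0.9,"dz":-0.1,"wx":0,"wy":0,"wz":0},{"dx":0,"dy":1.84,"dz":-0.02,"wx":0,"wy":0,"wz":0},{"dx":0,"dy":1.83,"dz":0.16,"wx":0,"wy":0,"wz":0},{"dx":0,"dy":1.81,"dz":0.35,"wx":0,"wy":0,"wz":0},{"dx":0,"dy":1.76,"dz":0.52,"wx":0,"wy":0,"wz":0},{"dx":0,"dy":1.7,"dz":0.7,"wx":0,"wy":0,"wz":0},{"dx":0,"dy":1.62,"dz":0.86,"wx":0,"wy":0,"wz":0},{"dx":0,"dy":0,"dz":0,"wx":0,"wy":0,"wz":0}]'
python3 -m inch '[{"dx":0,"dy":1.53,"dz":1.02,"wx":0,"wy":0,"wz":0},{"dx":0,"dy":1.42,"dz":1.17,"wx":0,"wy":0,"wz":0},{"dx":0,"dy":1.3,"dz":1.3,"wx":0,"wy":0,"wz":0},{"dx":0,"dy":1.16,"dz":1.43,"wx":0,"wy":0,"wz":0},{"dx":0,"dy":0.51,"dz":0.77,"wx":0,"wy":0,"wz":0},{"dx":0,"dy":0.5,"dz":0.77,"wx":0,"wy":0,"wz":0},{"dx":0,"dy":0,"dz":0,"wx":0,"wy":0,"wz":0}]'
```

```text
t: 27.1
tcp_pos: [0.5135, -0.1498, 0.318]
tool_rot: [-0.025, 1.0, 0.001, -0.0]
force: [-0.2, 4.3, 3.0]
finger_gap: 0.111
gripper_force: 71.9
t: 27.98
tcp_pos: [0.5101, -0.0877, 0.2532]
tool_rot: [-0.024, 1.0, 0.0, -0.001]
force: [1.1, 1.8, -4.7]
finger_gap: 0.111
gripper_force: 76.1
```

```bash
python3 -m inch '[{"dx":0,"dy":0.22,"dz":0.4,"wx":0,"wy":0,"wz":0},{"dx":0,"dy":0.22,"dz":0.4,"wx":0,"wy":0,"wz":0},{"dx":0,"dy":0.21,"dz":0.4,"wx":0,"wy":0,"wz":0},{"dx":0,"dy":0.2,"dz":0.4,"wx":0,"wy":0,"wz":0},{"dx":0,"dy":0,"dz":0,"wx":0,"wy":0,"wz":0}]'
```

```text
t: 28.6
tcp_pos: [0.5099, -0.0794, 0.2375]
tool_rot: [-0.024, 1.0, 0.0, -0.0]
force: [1.6, 2.2, -6.1]
finger_gap: 0.11
gripper_force: 77.3
```

```bash
python3 -m inch '[{"dx":0,"dy":0,"dz":0.15,"wx":0,"wy":0,"wz":0},{"dx":0,"dy":0,"dz":0.1,"wx":0,"wy":0,"wz":0},{"dx":0,"dy":0,"dz":0,"wx":0,"wy":0,"wz":0}]'
python3 -m inch '[{"dx":0,"dy":0,"dz":0,"wx":0,"wy":0,"wz":0},{"dx":0,"dy":0,"dz":0,"wx":0,"wy":0,"wz":0},{"dx":0,"dy":0,"dz":0,"wx":0,"wy":0,"wz":0},{"dx":0,"dy":0,"dz":0,"wx":0,"wy":0,"wz":0},{"dx":0,"dy":0,"dz":-2,"wx":0,"wy":0,"wz":0},{"dx":0,"dy":0,"dz":-4,"wx":0,"wy":0,"wz":0},{"dx":0,"dy":0,"dz":-5,"wx":0,"wy":0,"wz":0},{"dx":0,"dy":0,"dz":-5,"wx":0,"wy":0,"wz":0},{"dx":0,"dy":4,"dz":0,"wx":0,"wy":0,"wz":0},{"dx":0,"dy":6,"dz":0,"wx":0,"wy":0,"wz":0}]' 0.42
python3 -m inch '[{"dx":0,"dy":6,"dz":0,"wx":0,"wy":0,"wz":0},{"dx":0,"dy":6,"dz":0,"wx":0,"wy":0,"wz":0},{"dx":0,"dy":0,"dz":0,"wx":0,"wy":0,"wz":0}]'
python3 - <<'E'
from h import *
T=eyes.snapshot('top')[:,:,::-1];S=eyes.snapshot('side')[:,:,::-1]
cv2.imwrite('pics/t11.png',T);cv2.imwrite('pics/s11.png',S)
r=lambda a,f:cv2.resize(a,None,fx=f,fy=f,interpolation=2)
A=r(T[165:295,375:605],2.6)[:,:600];B=r(S[110:220,150:350],2.2);C=r(T[150:260,250:330],2.2)
o=np.zeros((600,800,3),np.uint8)
o[:A.shape[0],:A.shape[1]]=A;y=A.shape[0];o[y:y+B.shape[0],:B.shape[1]]=B;o[y:y+C.shape[0],500:500+C.shape[1]]=C
cv2.imwrite('pics/m11.png',o)
E
```

```text
t: 28.98
tcp_pos: [0.5097, -0.0786, 0.2354]
tool_rot: [-0.024, 1.0, 0.001, -0.0]
force: [1.5, 5.7, -3.6]
finger_gap: 0.113
gripper_force: 77.5
t: 30.22
tcp_pos: [0.5057, 0.0201, 0.3968]
tool_rot: [-0.022, 1.0, -0.0, 0.002]
force: [1.1, -0.1, 0.2]
finger_gap: 0.417
gripper_force: 0.0
t: 30.6
tcp_pos: [0.4984, 0.1438, 0.3958]
tool_rot: [-0.027, 1.0, 0.0, -0.0]
force: [0.7, -0.7, 1.0]
finger_gap: 0.42
gripper_force: 0.0
```

View pics/m11.png

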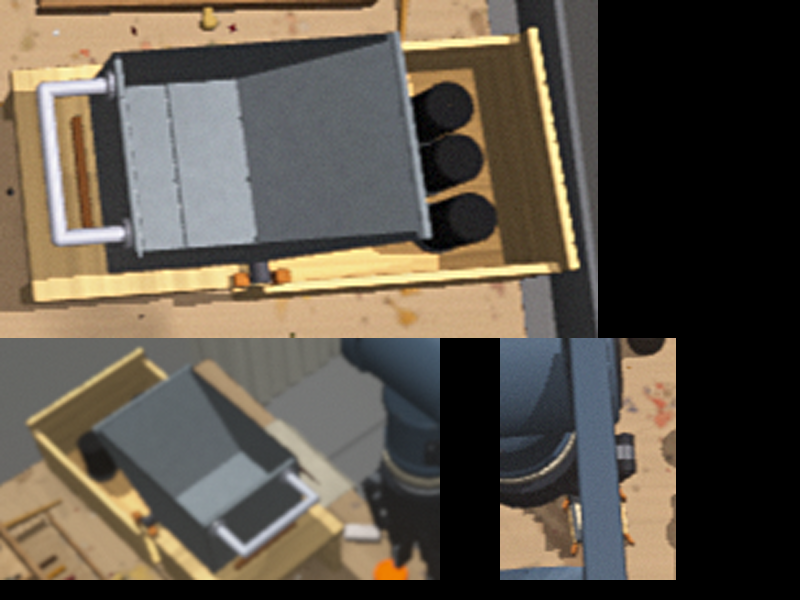

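All three jars lie on the bay floor at about (445,105), (455,160) and (465,220). The tub is empty and level, with its rim and bar at their original pixels. I'll check the boxes once more numerically from the earlier viewing pose.

```bash
python3 -m inch '[{"dx":-1.2,"dy":-0.9,"dz":4,"wx":0,"wy":0,"wz":0},{"dx":-1.1,"dy":-0.9,"dz":4,"wx":0,"wy":0,"wz":0},{"dx":-1.1,"dy":-0.8,"dz":3.8,"wx":0,"wy":0,"wz":0},{"dx":0,"dy":0,"dz":0,"wx":0,"wy":0,"wz":-5.3},{"dx":0,"dy":0,"dz":0,"wx":0,"wy":0,"wz":0},{"dx":0,"dy":0,"dz":0,"wx":0,"wy":0,"wz":0}]' 1
python3 - <<'E'
from h import *
w=eyes.snapshot('wrist')[:,:,::-1];cv2.imwrite('pics/w12.png',w)
a=cv2.imread('pics/w8.png')
for n,(y0,y1,x0,x1) in {'rack roof':(305,400,275,360),'box1':(183,240,285,350),'box2':(247,308,285,352)}.items():
    r=cv2.matchTemplate(w,a[y0:y1,x0:x1],cv2.TM_CCOEFF_NORMED);_,v,_,l=cv2.minMaxLoc(r);print(n,round(v,2),l[0]-x0,l[1]-y0)
E
```

```text
t: 31.45
tcp_pos: [0.5351, 0.1148, 0.2782]
tool_rot: [-0.069, 0.998, -0.0, 0.001]
force: [-0.4, 0.1, -0.3]
finger_gap: 1.0
gripper_force: 0.0
rack roof 0.96 7 3
box1 0.96 7 3
box2 0.99 7 3
```

The boxes haven't moved relative to the rack. Handing in.

```bash
python3 -c "
from station import workorder
print(workorder.sign_off())"
```

```text
the job is handed in; nothing more can be done
None
```

The job is handed in: both boxes found on the table are fully home in the middle and top sleeves, the three jars that were in the tub are in the catch bay, and the tub stands empty and level on its deck.

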